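# Put the box knife away in the blocked drawer

### The arm

A 7-joint arm with a two-finger parallel gripper is mounted at the origin on the work surface. World frame = base frame: x ahead of the robot, y to its left, z up, the work surface at z = 0. Lengths are in m, angles in degrees, forces in N, time in s.
With the tool pointing down it reaches from about 0.425 to 0.875 m from the base axis. Payload 4.7 kg.
Tool frame: the origin (TCP) lies at the very end of the fingers, on their centre line; the grasp point (between the pads) lies 19 mm behind it; z points along the fingers, y is the line along which they close (so a half turn about z gives the same grasp; the last joint's range is limited). The gripper opens to 87 mm and grips with 3 to 60 N. Pads are 19 mm wide; open, the fingers measure 117 mm over their backs; the gripper's body (75 mm by 190 mm) begins 51 mm behind the grasp point.
Start: joints at [64.578, 18.392, -4.016, 83.108, 1.295, 78.541, -3.26], TCP at [0.287, -0.583, 0.223] pointing down, gripper open.
Joint ranges: [-163.93, 163.93], [-17.29, 119.83], [-79.2, 71.16], [3.27, 140.29], [-89.18, 269.18], [5.43, 117.66], [-154.24, 154.24]. Speed limits (degrees/s): [147.25, 147.25, 180, 180, 180, 180, 180].

### API

Orientations are given as [roll, pitch, yaw] about the fixed x, y, z axes, in that order (R = Rz(yaw) Ry(pitch) Rx(roll)).
In Python, from cell import get_obs, cams, ticket, finder gives the robot as it stands.
- The arm moves only by the shell command python3 -m creep 'ROWS' [FORCE]. ROWS is text: rows parted by semicolons, each of 5 numbers parted by spaces: the shift along the world's x, y, z in m, then the turn about the world's z in degrees, then the finger opening in m, from 0 to 0.087. A call has 1 to 8 rows; each row shifts and turns the commanded pose from where the row before left it; what a row does not reach is not made up. A row lasts 1/8 s, in which the tool goes at most 62.5 mm and 10.7 degrees, less where a joint would pass 70% of its speed; a pose out of reach is approached as far as the arm can. A call with a gripper value outside its range is refused whole. The fingers move at their own pace and stop on an object; FORCE is the grip in N (left out, the last holds). Time passes only in rows, so rows that do not move let the fingers close. It gives the time, the measured TCP pose, the force, the opening and the grip force at its end, in the units of the state.
- get_obs(): the state, without advancing time (a new reading comes with each control period).
- cams.read_camera(name): name is "scene" or "top" or "wrist"; returns the picture (420x560x3 uint8, red, green, blue); there is no depth.
- cams.calibration(name): a dict with "fx", "fy", "cx", "cy" (pixels), "extrinsics" (4x4, takes a point from world to camera coordinates). Camera axes: x right, y down, z forward; pixel columns grow to the right and rows downward; lengths in m; the calibration is good to about 2 mm. The wrist camera is an equidistant fisheye: a pixel r from the principal point sees the ray r / f radians off the axis. A picture is of the moment at which its call begins: read the wrist's pose just before it. calibration takes no time and is no camera call; for the wrist camera it gives the pose at the moment of the call.
- ticket.sign_off(): hands the job in; it is judged then, once.
Trained networks look in the newest picture that a camera, given by its name, has taken for a name from the list of things; names that differ only in an ending like _2 or _b are one class to them, and where a whole thing is asked for, a point or a joint stands for the part that bears it (a point fixed in the world has none). Each returns a list of dicts, best first, with "p" (0 to 1); they miss things now and then, are a little off and sometimes report something else, mostly with a low value. They report only what shows in the picture. A call takes as long as a camera call. They do not tell look-alikes from the thing itself.
- finder.masks_of(name, camera): "mask" (420x560 bool, what is visible of it) and "xy" ([column, row] in pixels, amid what is visible of it).
- finder.tip_of(name, camera): "xy" ([column, row] in pixels: a listed point, or the origin of a listed thing).
The state is a dict: "time_s": time; "qpos": joint angles; "joint_velocities": joint speeds; "effort": joint torques, N m; "tool_pos": TCP position; "tool_rot": TCP orientation; "force": force on the tool from outside, world axes, zero at the start; "wrist_torque": the same for the moment, N m; "grip_width": finger opening in m; "grasp_force": force on a finger pad.
Only numpy, scipy, OpenCV 4.12 (cv2) and the standard library are available. Lean on these libraries where they do the work, as an engineer would, in place of code of your own. Each camera call takes 0.05 s, during which the arm holds its last target. There are 200 camera calls.

### The job

Put the box knife away in the top drawer of the grey drawer unit. A carton stands in the drawer's way, so first slide the carton across the bench until all of it rests upright on the dark rubber mat, without tipping it; then pull the top drawer nearly all the way out by its bar handle and lay the knife flat on the drawer's floor, setting it down rather than dropping it. Leave the drawer open, and leave the lower drawer and the other things as they are.

Things in the scene. Friction and masses are not known exactly. Their poses are not given: they have to be found in the camera images.
- unit: fixed grey steel drawer unit with two drawers, one above the other, 240 deep (x) x 280 wide (y) x 170 high; origin at the centre of its underside, on the bench; its front, with the handles, faces its own -x. A roll of tape stands on its top, towards the back
- unit_drawer0 (a joint): how far the top drawer is pulled out along the unit's -x, in m: 0 shut, 0.166 all the way out; may start a little ajar
- unit_drawer1 (a joint): how far the lower drawer is pulled out, in m: 0 shut; to be left shut
- unit_drawer0_handle (a point): middle of the top drawer's bar handle, a level steel bar 11 thick and 120 long along the unit's y, 132 above the bench and 38 below the unit's top; 35 from the bar's middle line to the drawer's front face; open space above, below and behind the bar between two stalks 102 apart; moves with the drawer; axes as the unit's
- drawer_floor (a point): centre of the top drawer's inner floor, 95 above the bench, 153 along +x and 37 below the handle point; moves with the drawer, axes as the unit's. Inside 195 long (x) x 238 wide (y); walls 6 thick, 53 above this floor; front panel 15 thick, 64 above it. With the drawer out by q, the uncovered part starts 97 before this point (-x) and is q - 6 long
- carton: loose sealed cardboard carton, 110 (x) x 150 (y) x 85 high, about 0.4 kg, too wide to grip; origin at the centre of its underside
- carton_corner0 (a point): lower corner of the carton at its own x = +55, y = +75, height 0 (for checking that it lies within the mat)
- carton_corner1 (a point): lower corner of the carton at its own x = +55, y = -75, height 0 (for checking that it lies within the mat)
- carton_corner2 (a point): lower corner of the carton at its own x = -55, y = -75, height 0 (for checking that it lies within the mat)
- carton_corner3 (a point): lower corner of the carton at its own x = -55, y = +75, height 0 (for checking that it lies within the mat)
- mat: thin dark rubber mat flush with the bench (under 1 thick, a carton slides on to it freely), 220 (x) x 260 (y), to the left or right of the carton; fixed; origin at its centre on the bench
- knife: loose black plastic box knife, blade drawn in, lying flat; body 32 wide (y), 18 high, 145 long over all along its x with a steel nose at +x (from x = -73 to +73), about 0.11 kg; origin at the centre of its underside; on the bench on the other side of the carton from the mat
- tape: bystander: roll of packing tape, 104 across, 48 high, on top of the drawer unit; origin at the centre of its underside
- flask: bystander: green drinking flask, 72 across, 170 high, on the bench beside the unit; origin at the centre of its underside
- phone: bystander: grey cordless telephone handset standing in its black cradle, 90 x 80, 165 high in all, on the bench on the other side of the unit; origin at the centre of its underside
Not all that is in view belongs to the job. There is more than one size of the knife; the one meant has the size given above.

How it is judged (in metres and radians):
On the way, in this order (a step that is already met when the one before it is completed fails the run):
1. the carton rests wholly on the mat, upright and still (x of carton_corner0 in the frame of mat between -0.113 and 0.113 m and y of carton_corner0 in the frame of mat between -0.133 and 0.133 m and x of carton_corner1 in the frame of mat between -0.113 and 0.113 m and y of carton_corner1 in the frame of mat between -0.133 and 0.133 m and x of carton_corner2 in the frame of mat between -0.113 and 0.113 m and y of carton_corner2 in the frame of mat between -0.133 and 0.133 m and x of carton_corner3 in the frame of mat between -0.113 and 0.113 m and y of carton_corner3 in the frame of mat between -0.133 and 0.133 m and angle between carton's own z axis and vertical below 0.05 rad and linear speed of carton below 0.02 m/s), for 0.2 s.
2. the top drawer is pulled out by more than 120 mm (value of joint unit_drawer0 above 0.12 m), for 0.2 s.
At the end, for the whole second after the job is handed in: Carton upright and still, its four lower corners on the mat (3 mm over allowed); top drawer out over 120 mm, lower drawer shut (under 20 mm); knife flat (0.15 rad) and still on the top drawer's floor (8 mm in height; centre within 100 mm in x, 120 mm in y of the floor's centre) (all of step 1 and x of knife in the frame of drawer_floor between -0.1 and 0.1 m and y of knife in the frame of drawer_floor between -0.12 and 0.12 m and z of knife in the frame of drawer_floor between -0.008 and 0.008 m and angle between knife's own z axis and vertical below 0.15 rad and linear speed of knife below 0.02 m/s and value of joint unit_drawer0 above 0.12 m and value of joint unit_drawer1 below 0.02 m); the robot touches nothing.
It fails at once if the carton is tipped by more than 0.3 rad (angle between carton's own z axis and vertical above 0.3 rad).
It fails at once if the knife is dropped: it falls at more than 0.7 m/s with the fingers off it (linear speed of knife above 0.7 m/s and contact force between the fingers and knife below 0.01 N).
It fails at once if the lower drawer is pulled out by more than 30 mm (value of joint unit_drawer1 above 0.03 m).
It fails at once if the tape, flask or telephone is moved by more than 30 mm or tipped ((distance of tape from where it was at the start of the episode above 0.03 m or angle between tape's own z axis and vertical above 0.3 rad) or (distance of flask from where it was at the start of the episode above 0.03 m or angle between flask's own z axis and vertical above 0.3 rad) or (distance of phone from where it was at the start of the episode above 0.03 m or angle between phone's own z axis and vertical above 0.3 rad)).
It also fails if it takes over 67 s, if anything falls off the work surface, if the arm or the gripper's body presses on something with over 40 N, if the wrist force passes 120 N, or if a joint passes its speed limit or range.

## Working session

There is one attempt and no reset: what is moved stays moved. The work goes in short steps, Python scripts to look and compute and a shell command to move; the robot and the scene stay as the last step left them, time stands still between calls to the robot, and variables do not carry over. Pictures are saved under pics/ and viewed, at most 10 in all, crops included, and the job is handed in when it is done.

```bash
mkdir -p pics; ls; cat > h.py <<'E'
import numpy as np, cv2
from cell import get_obs, cams, ticket, finder
def ray(n,px,c=None):
    c=c or cams.calibration(n); E=np.array(c["extrinsics"]);R=E[:3,:3];t=E[:3,3]
    a=(px[0]-c["cx"])/c["fx"];b=(px[1]-c["cy"])/c["fy"]
    if n=="wrist":
        r=np.hypot(a,b); d=np.array([a/r*np.sin(r),b/r*np.sin(r),np.cos(r)]) if r>0 else np.array([0,0,1.])
    else: d=np.array([a,b,1.])
    return -R.T@t, R.T@d
def at(n,px,z,c=None):
    o,d=ray(n,px,c); return o+d*(z-o[2])/d[2]
E
python3 - <<'E'
from h import *
print(get_obs())
for n in ("scene","top"):
    im=cams.read_camera(n); cv2.imwrite(f"pics/{n}0.png",im[:,:,::-1])
    for k,z in [("unit",0),("unit_drawer0_handle",.132),("carton",0),("carton_corner0",0),("carton_corner1",0),("carton_corner2",0),("carton_corner3",0),("mat",0),("knife",0),("flask",0),("phone",0),("tape",.17)]:
        print(n,k,[(np.round(d["p"],2),np.round(d["xy"]),np.round(at(n,d["xy"],z),3)[:2]) for d in finder.tip_of(k,n)[:3]])
a=cv2.imread("pics/scene0.png");b=cv2.imread("pics/top0.png")
E
```

```text
pics
{'time_s': 0.0, 'qpos': array([64.57868657, 18.43879284, -4.01450622, 83.17525032,  1.29603476,
       78.53959714, -3.26021521]), 'joint_velocities': array([ 0.06756694, -0.05839612, -0.00085411,  0.01961675, -0.0230933 ,
       -0.03151504, -0.08880204]), 'effort': array([-1.33857343e-04, -4.91294968e+01, -4.04090434e-01, -3.12524915e+01,
       -6.40406599e-02,  4.37401340e-02,  1.56534184e-04]), 'tool_pos': array([ 0.28697172, -0.58260945,  0.22146134]), 'tool_rot': array([-1.79891655e+02,  7.05437028e-03,  2.62300958e+01]), 'force': array([-0.73099122,  0.00678029,  0.34324957]), 'wrist_torque': array([-0.01403144, -0.05566922, -0.01811825]), 'grasp_force': 0.0, 'grip_width': 0.08705733860919795}
scene unit []
scene unit_drawer0_handle [(np.float64(0.74), array([263., 220.]), array([ 0.612, -0.036]))]
scene carton [(np.float64(0.63), array([229., 251.]), array([ 0.519, -0.089]))]
scene carton_corner0 [(np.float64(0.79), array([250., 235.]), array([ 0.529, -0.002])), (np.float64(0.78), array([235., 276.]), array([ 0.597, -0.15 ])), (np.float64(0.57), array([196., 264.]), arr
[... 1786 characters left out ...]
rray([308., 268.]), array([ 0.44 , -0.038]))]
top carton_corner3 [(np.float64(0.93), array([291., 222.]), array([0.55 , 0.001])), (np.float64(0.79), array([308., 268.]), array([ 0.44 , -0.038]))]
top mat [(np.float64(0.94), array([423., 219.]), array([ 0.556, -0.322]))]
top knife [(np.float64(0.78), array([144., 265.]), array([0.449, 0.368])), (np.float64(0.7), array([199., 261.]), array([0.458, 0.231]))]
top flask [(np.float64(0.86), array([387., 152.]), array([ 0.725, -0.24 ])), (np.float64(0.53), array([201., 259.]), array([0.464, 0.226]))]
top phone [(np.float64(0.94), array([205., 163.]), array([0.703, 0.217]))]
top tape [(np.float64(0.89), array([330., 103.]), array([ 0.795, -0.086]))]
```

View pics/top0.png

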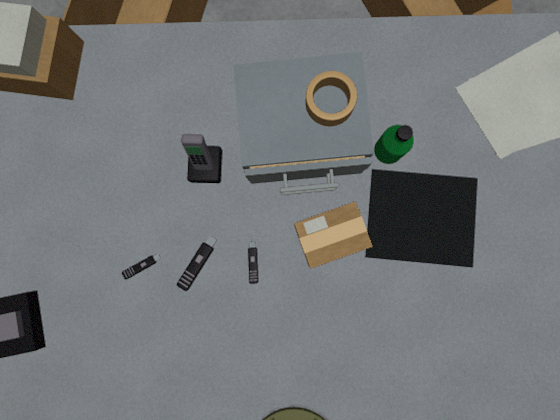

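View pics/scene0.png

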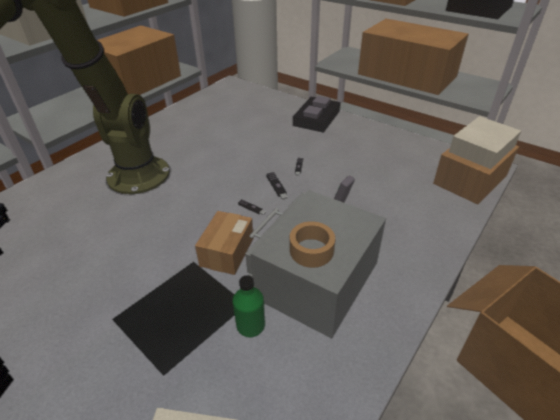

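Top view: unit with its handle around (310,187), carton (333,235), mat (423,219), flask (395,145), phone (204,163). There are three knives, at (140,267), (197,263) and (253,262), and the middle one looks the longest. Next I'll fit poses to the masks.

```bash
cat >> h.py <<'E'
from scipy.optimize import minimize
def proj(n,P,c):
    E=np.array(c["extrinsics"]);q=(E[:3,:3]@np.atleast_2d(P).T).T+E[:3,3]
    return np.c_[c["fx"]*q[:,0]/q[:,2]+c["cx"],c["fy"]*q[:,1]/q[:,2]+c["cy"]]
def boxfit(ms,size,x0,z0=0):
    "fit x,y,yaw(deg) of a box's silhouettes; ms = {cam: mask}"
    C={n:cams.calibration(n) for n in ms}; s=np.array(size)/2
    B=np.array([[i,j,k] for i in(-s[0],s[0]) for j in(-s[1],s[1]) for k in(z0,z0+size[2])])
    def cost(p):
        a=np.radians(p[2]);R=np.array([[np.cos(a),-np.sin(a),0],[np.sin(a),np.cos(a),0],[0,0,1]]);e=0
        for n,m in ms.items():
            h=cv2.convexHull(proj(n,B@R.T+[p[0],p[1],0],C[n]).astype(np.float32))
            im=np.zeros((420,560),np.uint8);cv2.fillConvexPoly(im,np.round(h*16).astype(int),1,shift=4)
            e+=1-(m&(im>0)).sum()/(m|(im>0)).sum()
        return e
    best=min((minimize(cost,[x0[0],x0[1],y],method="Nelder-Mead",options=dict(initial_simplex=[[x0[0],x0[1],y],[x0[0]+.02,x0[1],y],[x0[0],x0[1]+.02,y],[x0[0],x0[1],y+12]],xatol=1e-4,fatol=1e-5)) for y in x0[2]),key=lambda r:r.fun)
    return np.round(best.x,4),round(best.fun,3)
def bestmask(k,n,near=None):
    L=[d for d in finder.masks_of(k,n)]
    return [(d["p"],d["xy"],d["mask"]) for d in L]
E
python3 - <<'E'
from h import *
for n in("top","scene"): cams.read_camera(n)
def M(k): return {n:bestmask(k,n)[0][2] for n in("top","scene")}
print("carton",boxfit(M("carton"),(.11,.15,.085),(.516,-.086,(0,25,-25,50,-50,80))))
print("mat",boxfit(M("mat"),(.22,.26,.001),(.556,-.32,(0,10,-10))))
for n in("top","scene"):
  for p,xy,m in bestmask("knife",n):
    pts=np.argwhere(m)[:,::-1]; W=np.array([at(n,q,.009)[:2] for q in pts],np.float32)
    print(n,round(p,2),xy,cv2.minAreaRect(W),W.mean(0))
for n in("top","scene"):
  for k in("unit_drawer0_handle","unit","tape"):
   for p,xy,m in bestmask(k,n)[:2]:
    pts=np.argwhere(m)[:,::-1];print(n,k,p,xy,m.sum(),cv2.minAreaRect(pts.astype(np.float32)))
for n in ["top"]:
  print("unit top", [np.round(at("top",q,.17),3)[:2] for q in [(234,65),(364,54),(371,157),(243,165)]])
  print("handle",[np.round(at("top",q,.132),3)[:2] for q in [(281,192),(337,187)]])
E
python3 -c "
import cv2
a=cv2.imread('pics/top0.png')[40:300,110:390];cv2.imwrite('pics/c.png',cv2.resize(a,None,fx=2.3,fy=2.3,interpolation=3))"
```

```text
carton (array([ 0.5184, -0.094 , 19.7302]), np.float64(0.07))
mat (array([ 0.5612, -0.3193, -5.9752]), np.float64(0.077))
top 0.84 [142.6, 267.6] ((0.44890543818473816, 0.3720806837081909), (0.024752534925937653, 0.09868630766868591), 30.43870735168457) [0.44815192 0.37299168]
top 0.65 [253.2, 260.8] ((0.454509437084198, 0.09571231156587601), (0.0973229706287384, 0.02285163290798664), 2.1735763549804688) [0.45219782 0.09562155]
scene 0.56 [253.6, 206.5] ((0.4550619125366211, 0.09393660724163055), (0.09932712465524673, 0.030457142740488052), 0.05853879451751709) [0.45646235 0.09355149]
scene 0.53 [298.3, 164.1] ((0.4504585266113281, 0.36858823895454407), (0.02386074885725975, 0.10726509988307953), 28.797151565551758) [0.45093605 0.36809075]
scene 0.51 [277.7, 184.7] ((0.4560578167438507, 0.23361441493034363), (0.037133678793907166, 0.15607412159442902), 55.23569869995117) [0.45805922 0.23086964]
top unit_drawer0_handle 0.71 [305.6, 171.8] 1923 ((308.88116455078125, 174.692626953125), (28.6998291015625, 126.75004577636719), 84.80557250976562)
top unit 0.8 [299.0, 124.8] 14756 ((304.1584167480469, 124.58416748046875), (135.1260528564453, 132.33995056152344), 84.2894058227539)
top tape 0.71 [332.7, 84.3] 1460 ((331.0, 98.5), (53.0, 50.0), 90.0)
scene unit_drawer0_handle 0.97 [263.0, 232.9] 665 ((267.6781311035156, 227.81927490234375), (22.650989532470703, 97.06793212890625), 33.518009185791016)
scene unit 0.87 [317.7, 265.2] 11863 ((311.16973876953125, 253.11546325683594), (124.93133544921875, 132.51791381835938), 28.217357635498047)
scene tape 0.29 [260.5, 228.9] 513 ((268.52545166015625, 227.38584899902344), (20.32862091064453, 95.69219970703125), 34.38034439086914)
unit top [array([0.884, 0.12 ]), array([ 0.902, -0.161]), array([ 0.676, -0.169]), array([0.663, 0.101])]
handle [array([0.61 , 0.022]), array([ 0.619, -0.1  ])]
```

View pics/c.png

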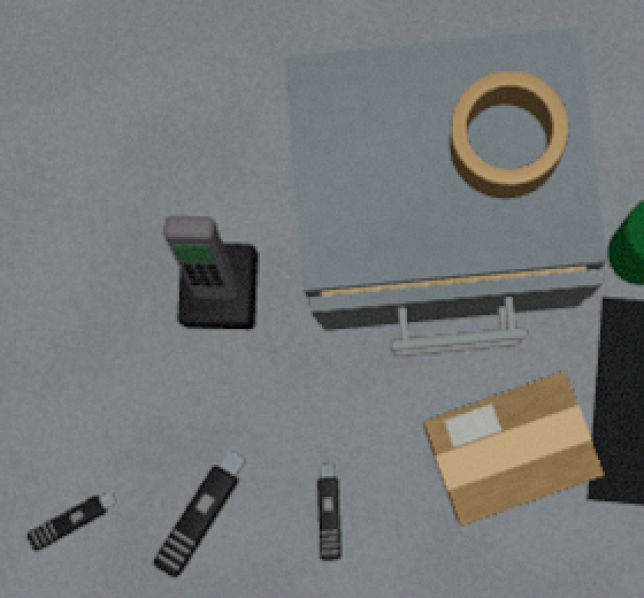

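```bash
python3 -m creep '0.03 0.04 0 10 0.06;0.03 0.045 0 10 0.06;0.03 0.045 0 10 0.06;0.03 0.045 0 10 0.06;0.03 0.045 0 10 0.06;0.025 0.045 0 10 0.06;0 0.05 0 10 0.06;0 0.05 0 10 0.06'
```

```text
time_s: 3.0
tool_pos: [0.4625, -0.2163, 0.2226]
tool_rot: [180.0, 0.0, 106.6]
force: [0.2, 0.3, 0.1]
grip_width: 0.0597
grasp_force: 0.0
```

```bash
python3 -m creep '0 0.05 0 3 0.06;0 0.05 0 0 0.06;0 0.05 0 0 0.06;0 0.05 0 0 0.06;0 0.045 0 0 0.06;0 0 -0.06 0 0.06;0 0 -0.06 0 0.06;0 0 -0.05 0 0.06'
python3 -m creep '0 0 -0.02 0 0.06;0 0 0 0 0.06'
python3 - <<'E'
from h import *
im=cams.read_camera("top");cv2.imwrite("pics/t1.png",cv2.resize(im[80:330,170:490,::-1],None,fx=2,fy=2))
E
```

```text
time_s: 4.0
tool_pos: [0.4618, 0.0268, 0.051]
tool_rot: [180.0, 0.0, 109.3]
force: [-0.2, -0.4, 0.8]
grip_width: 0.0598
grasp_force: 0.0
time_s: 4.25
tool_pos: [0.4608, 0.0271, 0.0313]
tool_rot: [-179.8, -0.1, 109.2]
force: [-0.4, 0.2, 0.5]
grip_width: 0.0601
grasp_force: 0.0
```

View pics/t1.png

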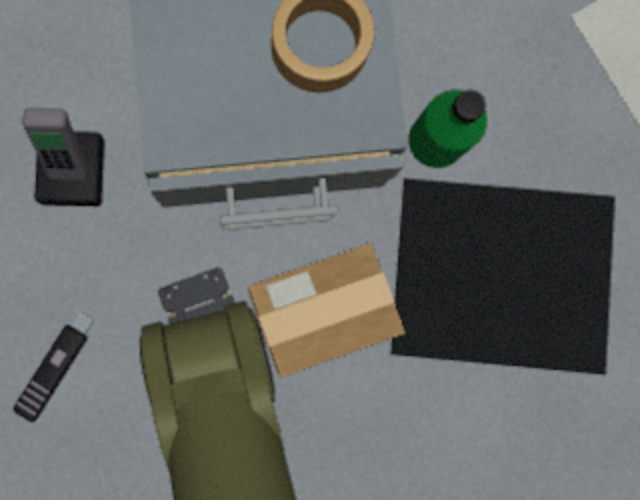

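The gripper sits square to the carton's left end and clear of the handle at (280,215). Pushing now.

```bash
python3 -m creep '0.009 -0.02 0 0 0.06;0.009 -0.02 0 0 0.06;0.003 -0.015 0 0 0.06;0.002 -0.018 0 -1 0.06;0.002 -0.02 0 -1 0.06;0.002 -0.02 0 -1 0.06;0.002 -0.02 0 -1 0.06;0.002 -0.02 0 -1 0.06'
python3 - <<'E'
from h import *
for n in("top","scene"): cams.read_camera(n)
ms={n:bestmask("carton",n)[0][2] for n in("top","scene")}
print(boxfit(ms,(.11,.15,.085),(.53,-.19,(0,20))),[m.sum() for m in ms.values()])
print(boxfit({"scene":ms["scene"]},(.11,.15,.085),(.53,-.19,(0,20))))
E
```

```text
time_s: 5.3
tool_pos: [0.4933, -0.1273, 0.0326]
tool_rot: [180.0, -0.0, 104.2]
force: [-0.0, 4.0, 3.7]
grip_width: 0.0601
grasp_force: 2.4
(array([ 0.5245, -0.2128, 12.5974]), np.float64(0.801)) [np.int64(886), np.int64(3203)]
(array([ 0.5228, -0.2132, 14.7708]), np.float64(0.046))
```

```bash
python3 -m creep '0.004 -0.02 0 -1 0.06;0.006 -0.02 0 -1 0.06;0.008 -0.02 0 -1 0.06;0.008 -0.02 0 -1 0.06;0.006 -0.015 0 -1 0.06;0.004 -0.01 0 0 0.06;0 0 0 0 0.06;-0.003 0.02 0 0 0.06'
python3 -m creep '-0.02 0.03 0 0 0.06;-0.04 0.03 0.02 0 0.06;-0.03 0.02 0.05 0 0.06;0 0 0.06 0 0.06;0 0 0 0 0.06'
python3 - <<'E'
from h import *
for n in("top","scene"):
    im=cams.read_camera(n);cv2.imwrite(f"pics/{n}2.png",im[:,:,::-1])
ms={n:bestmask("carton",n)[0][2] for n in("top","scene")}
print(boxfit(ms,(.11,.15,.085),(.54,-.31,(0,20))),[m.sum() for m in ms.values()])
for n in ms: print(boxfit({n:ms[n]},(.11,.15,.085),(.54,-.31,(0,20))))
E
```

```text
time_s: 6.5
tool_pos: [0.5263, -0.2119, 0.0328]
tool_rot: [180.0, 0.1, 99.1]
force: [-0.1, 0.6, -0.7]
grip_width: 0.06
grasp_force: 0.0
time_s: 7.12
tool_pos: [0.439, -0.1303, 0.1673]
tool_rot: [179.6, 0.4, 99.4]
force: [-0.1, -0.1, 0.1]
grip_width: 0.06
grasp_force: 0.0
(array([ 0.5519, -0.3168,  8.3996]), np.float64(0.094)) [np.int64(3598), np.int64(3777)]
(array([ 0.5522, -0.317 ,  8.3456]), np.float64(0.048))
(array([ 0.5519, -0.3165, 10.0753]), np.float64(0.045))
```

View pics/top2.png

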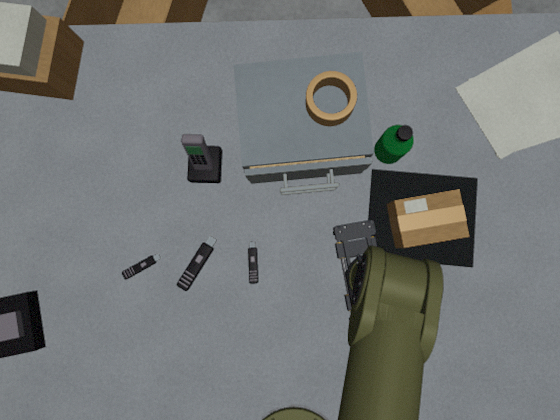

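Carton is well within the mat (fit: 0.552, -0.317, yaw 8–10°). Now over the handle for a closer look.

```bash
python3 -m creep '0 0 0.05 0 0.024;0 0 0.05 0 0.024;0.03 0.03 0 -3 0.024;0.03 0.03 0 -2 0.024;0.04 0.03 0 0 0.024;0.04 0 0 0 0.024;0 0 0 0 0.024;0 0 0 0 0.024'
python3 - <<'E'
from h import *
print(get_obs()["tool_pos"],get_obs()["tool_rot"])
c=cams.calibration("wrist");im=cams.read_camera("wrist");cv2.imwrite("pics/w3.png",im[:,:,::-1])
for n in("wrist","scene","top"):
    if n!="wrist": cams.read_camera(n)
    cc=c if n=="wrist" else None
    for d in finder.tip_of("unit_drawer0_handle",n)[:3]:print(n,d["p"],d["xy"],at(n,d["xy"],.132,cc))
    for k in("flask","phone","mat"):
        print(k,n,[at(n,d["xy"],0,cc).round(3) for d in finder.tip_of(k,n)[:1]])
E
```

```text
time_s: 8.32
tool_pos: [0.5753, -0.0408, 0.2608]
tool_rot: [-179.8, -0.1, 94.3]
force: [-0.4, 0.4, -0.2]
grip_width: 0.0238
grasp_force: 0.0
[ 0.57526012 -0.04078485  0.26082358] [-1.79812231e+02 -8.77383168e-02  9.42557935e+01]
wrist 0.68 [328.4, 199.5] [ 0.61905409 -0.04088481  0.132     ]
flask wrist []
phone wrist []
mat wrist []
scene 0.82 [263.4, 221.6] [ 0.61650019 -0.04087319  0.132     ]
flask scene [array([ 0.734, -0.245,  0.   ])]
phone scene []
mat scene []
flask top [array([ 0.722, -0.236,  0.   ])]
phone top [array([0.693, 0.212, 0.   ])]
mat top []
```

View pics/w3.png

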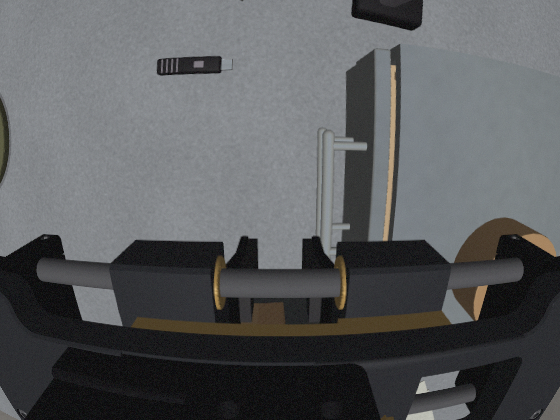

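```bash
python3 - <<'E'
from h import *
for q in[(327,134),(328,170),(328,199),(329,240)]:print(at("wrist",q,.132).round(4))
for q in[(375,52),(373,236)]:print("face top edge",at("wrist",q,.159).round(4))
E
```

```text
[0.6134 0.0187 0.132 ]
[ 0.6175 -0.0141  0.132 ]
[ 0.6204 -0.0414  0.132 ]
[ 0.6263 -0.0823  0.132 ]
face top edge [0.6442 0.0936 0.159 ]
face top edge [ 0.661  -0.0658  0.159 ]
```

```bash
python3 -m creep '0.044 0 0 1 0.024;0 0 -0.04 0 0.024;0 0 -0.04 0 0.024;0 0 -0.03 0 0.024;0 0 -0.01 0 0.024;0 0 -0.01 0 0.024;0 0 -0.01 0 0.024;0 0 0 0 0.024'
```

```text
time_s: 10.07
tool_pos: [0.6201, -0.0412, 0.1224]
tool_rot: [-180.0, 0.0, 95.2]
force: [0.6, -0.7, -0.5]
grip_width: 0.0243
grasp_force: 0.0
```

```bash
python3 -m creep '0 0 -0.003 0 0.0;0 0 0 0 0;0 0 0 0 0;0 0 0 0 0' 30
```

```text
time_s: 10.58
tool_pos: [0.6202, -0.0412, 0.1198]
tool_rot: [-180.0, 0.0, 95.2]
force: [-1.8, -0.0, 0.0]
grip_width: 0.0098
grasp_force: 30.0
```

Bar gripped (width ≈ 10 mm). Pull.

```bash
python3 -m creep '-0.01 -0.001 0 0 0;-0.015 -0.0015 0 0 0;-0.02 -0.002 0 0 0;-0.02 -0.002 0 0 0;-0.02 -0.002 0 0 0;-0.02 -0.002 0 0 0;-0.02 -0.002 0 0 0;-0.01 -0.001 0 0 0'
```

```text
time_s: 11.58
tool_pos: [0.4836, -0.0523, 0.1197]
tool_rot: [-180.0, -0.1, 95.3]
force: [1.0, 6.8, 1.3]
grip_width: 0.0096
grasp_force: 30.0
```

```bash
python3 -m creep '-0.008 0.001 0 0 0;-0.008 0.001 0 0 0;0 0 0 0 0'
```

```text
time_s: 11.95
tool_pos: [0.4683, -0.0535, 0.1197]
tool_rot: [-179.9, 0.1, 95.2]
force: [-0.2, -0.3, 1.1]
grip_width: 0.01
grasp_force: 30.0
```

```bash
python3 -m creep '0 0 0 0 0.024;0 0 0 0 0.024;0 0 0.03 0 0.024;0 0 0.04 0 0.024;0 0.05 0.04 9 0.06;0 0.06 0.02 10 0.06;0 0.06 0 10 0.06;0 0.06 0 10 0.06'
python3 -m creep '0 0.02 0 10 0.06;-0.03 0 0 0 0.06;0 0 0 0 0.06'
python3 - <<'E'
from h import *
print(get_obs()["tool_pos"],get_obs()["tool_rot"])
for n in("wrist","scene","top"):
    c=cams.calibration(n);im=cams.read_camera(n);cv2.imwrite(f"pics/{n}4.png",im[:,:,::-1])
    for k,z in(("unit_drawer0_handle",.132),("drawer_floor",.095),("knife",0)):
        print(n,k,[(round(d["p"],2),np.round(d["xy"]),at(n,d["xy"],z,c).round(4)[:2]) for d in finder.tip_of(k,n)[:3]])
    for p,xy,m in bestmask("knife",n):
        W=np.array([at(n,q,.014,c)[:2] for q in np.argwhere(m)[:,::-1]],np.float32);print(n,round(p,2),np.round(xy),cv2.minAreaRect(W),W.mean(0))
a=np.hstack([cv2.imread(f"pics/{n}4.png") for n in("wrist","top")]);cv2.imwrite("pics/m4.png",cv2.resize(a,(800,300)))
E
```

```text
time_s: 12.95
tool_pos: [0.4694, 0.1772, 0.2489]
tool_rot: [179.9, 0.1, 134.5]
force: [2.0, -0.5, -1.2]
grip_width: 0.0554
grasp_force: 0.0
time_s: 13.32
tool_pos: [0.4379, 0.1964, 0.2481]
tool_rot: [-179.9, 0.0, 144.4]
force: [0.8, 0.4, -0.1]
grip_width: 0.06
grasp_force: 0.0
[0.43791664 0.19642984 0.24812535] [-1.79934182e+02  2.48062739e-02  1.44350750e+02]
wrist unit_drawer0_handle []
wrist drawer_floor []
wrist knife [(0.97, array([227., 230.]), array([0.4567, 0.093 ])), (0.86, array([392., 105.]), array([0.4449, 0.3677])), (0.74, array([311., 171.]), array([0.4564, 0.2307]))]
wrist 0.86 [396.  99.] ((0.4437331259250641, 0.36900341510772705), (0.02565642073750496, 0.1020287573337555), 28.88962173461914) [0.4426372  0.37072858]
wrist 0.85 [311. 165.] ((0.4512650966644287, 0.23082515597343445), (0.033109184354543686, 0.144601970911026), 57.94486618041992) [0.4470396  0.23376073]
wrist 0.7 [226. 226.] ((0.4507797658443451, 0.09746760129928589), (0.10153458267450333, 0.025991268455982208), 1.9875788688659668) [0.4476834  0.09709961]
scene unit_drawer0_handle [(0.96, array([222., 202
[... 586 characters left out ...]
0439])), (0.52, array([387., 150.]), array([ 0.7071, -0.2195]))]
top knife [(0.75, array([251., 258.]), array([0.4652, 0.1018])), (0.72, array([200., 258.]), array([0.4638, 0.2292])), (0.62, array([387., 152.]), array([ 0.7234, -0.2406]))]
top 0.76 [252. 262.] ((0.44985055923461914, 0.09521297365427017), (0.08748119324445724, 0.022655319422483444), 2.1501970291137695) [0.44911113 0.09520247]
top 0.66 [206. 253.] ((0.47701495885849, 0.21766060590744019), (0.034320417791604996, 0.09479591250419617), 58.97384262084961) [0.4798748  0.21592326]
top 0.29 [391. 145.] ((0.7426808476448059, -0.25527018308639526), (0.07480855286121368, 0.11351127922534943), 44.20067596435547) [ 0.74154377 -0.25450018]
```

View pics/m4.png

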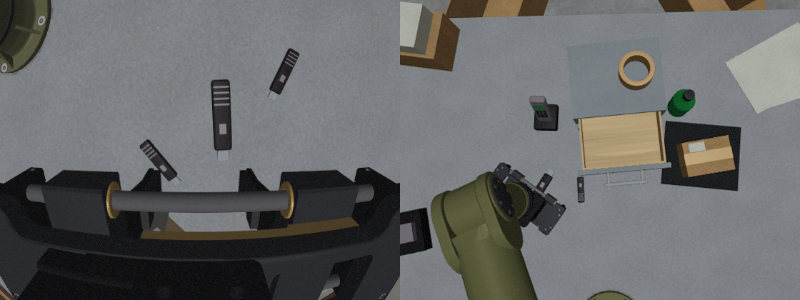

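The wrist view shows the big knife (145 × 33 mm, yaw −32°) at (0.451, 0.231). The top view shows the drawer open. Descending on the knife.

```bash
python3 -m creep '0.012 0.036 0 3.6 0.06;0 0 -0.06 0 0.06;0 0 -0.06 0 0.06;0 0 -0.06 0 0.06;0 0 -0.04 0 0.06;0 0 -0.012 0 0.06;0 0 -0.008 0 0.06;0 0 0 0 0.06'
python3 - <<'E'
from h import *
print(get_obs()["tool_pos"]);cams.read_camera("wrist");c=cams.calibration("wrist")
for p,xy,m in bestmask("knife","wrist"):
    W=np.array([at("wrist",q,.014,c)[:2] for q in np.argwhere(m)[:,::-1]],np.float32);print(round(p,2),np.round(xy),cv2.minAreaRect(W),W.mean(0))
E
```

```text
time_s: 15.08
tool_pos: [0.4522, 0.2319, 0.0094]
tool_rot: [179.9, 0.1, 147.8]
force: [-1.2, 0.5, -0.5]
grip_width: 0.0601
grasp_force: 0.0
[0.45220722 0.23187007 0.00942851]
0.85 [478. 118.] ((0.44301655888557434, 0.3673529028892517), (0.026243111118674278, 0.09935514628887177), 29.093032836914062) [0.44315344 0.36647028]
0.81 [282. 204.] ((0.4395340383052826, 0.23889420926570892), (0.032211706042289734, 0.11629117280244827), 57.5573844909668) [0.42986375 0.2450926 ]
```

```bash
python3 -m creep '0 0 -0.005 0 0.06;0 0 0 0 0.02;0 0 0 0 0.02;0 0 0 0 0.02;0 0 0 0 0.02;0 0 0.02 0 0.02;0 0 0.04 0 0.02;0 0 0 0 0.02' 25
```

```text
time_s: 16.18
tool_pos: [0.4536, 0.2329, 0.067]
tool_rot: [179.7, 0.3, 147.8]
force: [-0.2, 0.2, -1.7]
grip_width: 0.0317
grasp_force: 25.0
```

```bash
python3 -m creep '0 0 0.06 0 0.02;0 -0.01 0.06 0 0.02;0 -0.03 0.05 -9 0.02;0.02 -0.05 0 -9 0.02;0.025 -0.05 0 -9 0.02;0.025 -0.05 0 -9 0.02;0.025 -0.05 0 -9 0.02;0.019 -0.038 0 -8.2 0.02'
python3 -m creep '0 0 0 0 0.02;0 0 0 0 0.02'
python3 - <<'E'
from h import *
for n in("wrist","top","scene"):
    im=cams.read_camera(n);cv2.imwrite(f"pics/{n}5.png",im[:,:,::-1])
    print(n,[(round(d["p"],2),np.round(d["xy"]),at(n,d["xy"],.095).round(4)[:2]) for d in finder.tip_of("drawer_floor",n)[:2]],[(round(d["p"],2),np.round(d["xy"]),at(n,d["xy"],.132).round(4)[:2]) for d in finder.tip_of("unit_drawer0_handle",n)[:2]])
a=np.hstack([cv2.imread(f"pics/{n}5.png") for n in("wrist","scene")]);cv2.imwrite("pics/m5.png",cv2.resize(a,(800,300)))
E
```

```text
time_s: 17.18
tool_pos: [0.5654, -0.0494, 0.2327]
tool_rot: [-179.9, 0.0, 94.2]
force: [0.1, 0.3, -0.9]
grip_width: 0.0319
grasp_force: 25.0
time_s: 17.42
tool_pos: [0.5647, -0.0455, 0.233]
tool_rot: [-179.9, -0.1, 94.7]
force: [0.2, 1.4, -0.7]
grip_width: 0.0315
grasp_force: 25.0
wrist [(0.66, array([342., 191.]), array([ 0.6228, -0.0374]))] [(0.63, array([171., 202.]), array([ 0.4689, -0.052 ]))]
top [] []
scene [(0.65, array([263., 235.]), array([ 0.6216, -0.0526]))] [(0.69, array([219., 202.]), array([ 0.4646, -0.0492]))]
```

View pics/m5.png

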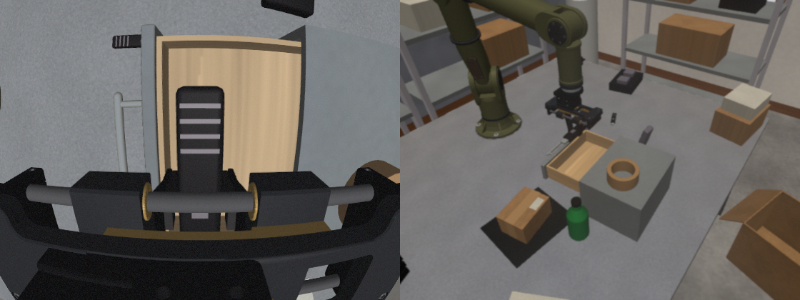

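```bash
python3 -c "
from h import *
for q in[(424,62),(420,150)]:print('unit edge',at('wrist',q,.17).round(3))
for q in[(220,56),(222,200)]:print('panel inner edge top',at('wrist',q,.159).round(3))"
python3 -m creep '0.001 0 -0.05 0 0.02;0 0 -0.04 0 0.02;0 0 -0.02 0 0.02;0 0 -0.01 0 0.02;0 0 0 0 0.02'
```

```text
unit edge [0.659 0.079 0.17 ]
unit edge [0.663 0.013 0.17 ]
panel inner edge top [0.511 0.068 0.159]
panel inner edge top [ 0.519 -0.04   0.159]
time_s: 18.5
tool_pos: [0.5667, -0.0464, 0.1138]
tool_rot: [180.0, -0.0, 94.6]
force: [0.2, -0.5, -1.9]
grip_width: 0.0315
grasp_force: 25.0
```

```bash
python3 -m creep '-0.004 0 -0.005 0 0.02;0 0 -0.004 0 0.02;0 0 -0.003 0 0.02;0 0 -0.001 0 0.02;0 0 0 0 0.02'
```

```text
time_s: 19.12
tool_pos: [0.5623, -0.0465, 0.1004]
tool_rot: [180.0, -0.0, 94.6]
force: [0.8, 0.0, -1.3]
grip_width: 0.0319
grasp_force: 25.0
```

```bash
python3 -m creep '0 0 -0.001 0 0.02;0 0 0 0 0.02'
python3 -m creep '0 0 -0.001 0 0.02;0 0 0 0 0.02'
```

```text
time_s: 19.38
tool_pos: [0.5623, -0.0465, 0.0994]
tool_rot: [180.0, 0.0, 94.6]
force: [-0.1, 0.8, -1.4]
grip_width: 0.0316
grasp_force: 25.0
time_s: 19.62
tool_pos: [0.5624, -0.0465, 0.0985]
tool_rot: [180.0, 0.0, 94.6]
force: [-1.1, -0.4, 0.6]
grip_width: 0.0323
grasp_force: 25.0
```

```bash
python3 -m creep '0 0 0 0 0.036;0 0 0 0 0.043;0 0 0 0 0.043;0 0 0.01 0 0.043;0 0 0.03 0 0.043;0 0 0.05 0 0.043;0 0 0.06 0 0.043;-0.03 0.05 0 0 0.043'
python3 -m creep '-0.03 0.05 0 0 0.043;-0.03 0.05 0 0 0.043;-0.03 0.05 0 0 0.043;0 0 0 0 0.043'
python3 - <<'E'
from h import *
print(get_obs()["time_s"])
for n in("top","scene"):
    im=cams.read_camera(n);cv2.imwrite(f"pics/{n}6.png",im[:,:,::-1])
ms={n:bestmask("carton",n)[0][2] for n in("top","scene")}
print(boxfit(ms,(.11,.15,.085),(.55,-.31,(5,15))))
for n in("top","scene"):
    print(n,[(round(d["p"],2),at(n,d["xy"],.095).round(3)) for d in finder.tip_of("knife",n)],[at(n,d["xy"],.132).round(3) for d in finder.tip_of("unit_drawer0_handle",n)[:1]])
a=cv2.imread("pics/top6.png")[30:290,150:500];b=cv2.imread("pics/scene6.png")[150:410,100:450]
cv2.imwrite("pics/m6.png",cv2.resize(np.hstack([a,b]),(798,297)))
E
```

```text
time_s: 20.62
tool_pos: [0.5366, 0.0007, 0.254]
tool_rot: [179.4, 0.1, 94.2]
force: [-0.2, 2.0, -0.7]
grip_width: 0.0431
grasp_force: 0.0
time_s: 21.12
tool_pos: [0.4401, 0.1586, 0.2494]
tool_rot: [179.9, 0.1, 95.2]
force: [0.6, -0.8, 0.4]
grip_width: 0.0427
grasp_force: 0.0
21.125
(array([ 0.5524, -0.3165,  8.3282]), np.float64(0.079))
top [(0.89, array([0.462, 0.093, 0.095])), (0.78, array([ 0.575, -0.046,  0.095]))] [array([ 0.468, -0.052,  0.132])]
scene [(0.68, array([ 0.564, -0.05 ,  0.095])), (0.68, array([0.518, 0.268, 0.095])), (0.48, array([ 0.43 , -0.02 ,  0.095]))] [array([ 0.467, -0.045,  0.132])]
```

View pics/m6.png

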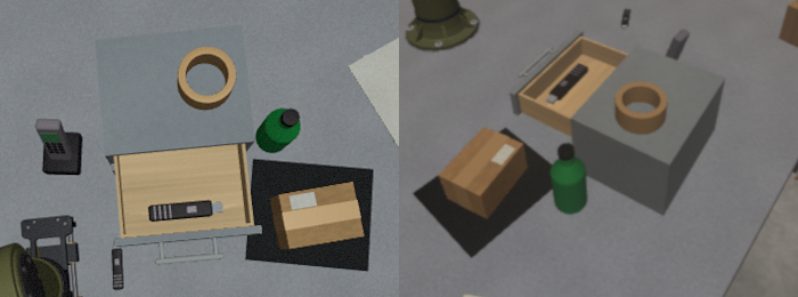

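The knife lies flat in the open drawer, the carton is on the mat, and the other things are undisturbed. Handing in.

```bash
python3 -c "
from cell import ticket
print(ticket.sign_off())"
```

```text
the job is handed in; nothing more can be done
None
```

I handed the job in at about 21 s: the carton is upright on the mat, the top drawer is about 150 mm out, and the 145 mm knife lies flat on its floor. The sign-off returned no verdict.

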